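# Clear the bin lid and hold it half open

## Task

I need to look into the steel ingredient bin with the bar handle on its lid, but a marker has been left standing on its lid. First, with the lid still shut, stand the marker upright in the tall round steel cup and let go of it; then lift the bin's lid by its bar handle to 45 degrees and keep holding it there: the lid falls shut by itself, so finish with the gripper still holding the lid still, half open. Leave the other things on the table where they are.

Things in the scene. Friction and masses are not known exactly. Their poses are not given: they have to be found in the camera images.
- bin: Rectangular ingredient bin of plain steel with a hinged lid, fixed to the table; 200 (its x) x 170 (its y) x 85 mm without lid, side grips at half height stick out to y = +-100 mm. Origin: centre of its underside, on the table. Its x axis points from the handle side to the hinge side (away from the robot, turned up to 20 degrees either way), z up. The shut lid's top is 90 mm above the table
- bin_lid (a joint): hinge of the bin's lid, rad: 0 = shut, 0.785 = 45 degrees open, 1.75 = stop. The hinge line runs along the bin's y axis at the far (+x) upper edge; the front edge rises. The lid weighs about 0.35 kg, has nearly no friction and falls shut when let go
- lid_hinge (a point): middle of the hinge line: 100 mm along the bin's +x from the bin's centre, 85 mm above the table
- lid_handle (a point): middle of the lid's handle, a round dark steel bar of 11 mm diameter and 90 mm length along the bin's y axis, standing on two posts with its centre line 36 mm above the lid's upper face (z = 126 mm when shut) and 30 mm behind the lid's front edge. It lies 170 mm from the hinge along the lid and 40 mm off the lid's underside plane, which holds the hinge line. The axes turn with the lid
- cup: round plain steel utensil cup fixed to the table, 54 mm outer and 48 mm inner diameter, 80 mm tall, with a 68 mm wide low foot, inner floor 5 mm above the table. Origin: centre of its underside, z up
- cup_mouth (a point): centre of the cup's mouth, at rim height 80 mm
- marker_center (a point): centre of the black and white felt marker, 142 mm long, 17 mm thick, 18 g, at the start standing on its end on the shut lid behind the handle (its centre is then 161 mm and its top 232 mm above the table). Its y axis is the long axis (up at the start); x and z are the level axes across it, along which it is best gripped
- nozzle: bystander: white plastic nozzle, 48 mm wide, 52 mm tall, loose; origin under its centre
- small_cutter: bystander: small steel ring cutter, 40 mm wide, 35 mm tall, loose; origin under its centre
- tape_roll: bystander: roll of tape lying flat, 98 mm wide, 25 mm tall, loose; origin under its centre
- brush: bystander: pastry brush with a wooden handle, 46 x 186 x 17 mm, lying, loose; origin under its centre
Things that resemble listed ones, but are neither listed nor needed, are in the scene too. Of the things that look like the cup, take the one that is farthest from the robot's base at the start.

How it is judged:
On the way:
1. the marker stands in the cup, let go of, while the lid is still shut (horizontal distance between marker_center and cup below 0.03 m and z of marker_center in the frame of cup below 0.09 m and angle between marker_center's own y axis and vertical below 0.5 rad and contact force between marker and the fingers below 0.05 N and value of joint bin_lid below 0.1 rad), for 0.2 s.
At the end, for the whole second after the job is handed in: the marker stands in the cup (its centre within 30 mm of the cup's axis and less than 90 mm above the table, leaning less than 29 degrees), and the gripper's fingers hold the lid by its handle, still, at 45 degrees, within 7 degrees either way (horizontal distance between marker_center and cup below 0.03 m and z of marker_center in the frame of cup below 0.09 m and angle between marker_center's own y axis and vertical below 0.5 rad and value of joint bin_lid between 0.665 and 0.905 rad and velocity of joint bin_lid between -0.05 and 0.05 rad/s and distance between the grasp point and lid_handle below 0.05 m and contact force between bin and the fingers above 0.5 N); the arm keeps its last pose, push and grip.
It fails at once if a bystander is pushed more than 20 mm away (distance of any of nozzle, small_cutter, tape_roll, brush from where it was at the start of the episode above 0.02 m).
It also fails if it takes over 51 s, if anything falls off the work surface, if the arm or the gripper's body presses on something with over 40 N, if the wrist force passes 120 N, or if a joint passes its speed limit or range.

## Robot

A 6-joint arm with a two-finger parallel gripper is mounted at the origin on a cart in front of the work surface, level with it; the furniture and walls round the work are solid. World frame = base frame: x ahead of the robot, y to its left, z up, the work surface at z = 0. Lengths are in m, angles in rad, forces in N, time in s.
With the tool pointing down it reaches from about 0.35 to 0.85 m from the base axis. Payload 8.1 kg.
Tool frame: the origin (TCP) lies midway between the tips of the shut fingers; the grasp point (between the pads) lies 19 mm behind it; z points along the fingers, y is the line along which they close (so a half turn about z gives the same grasp; the last joint's range is limited). The gripper opens to 93 mm and grips with 3 to 60 N. Pads are 15 mm wide; open, the fingers measure 128 mm over their backs; the gripper's body (75 mm by 188 mm) begins 65 mm behind the grasp point.
Start: joints at [-1.421, 0.13, 1.488, -0, 1.523, -0.085], TCP at [0.14, -0.584, 0.219] pointing down, gripper open.
Joint ranges: [-2.96, 2.96], [-0.89, 2.26], [0.02, 2.5], [-1.34, 4.48], [0, 2.73], [-2.66, 2.66]. Speed limits (rad/s): [2.39, 2.39, 2.79, 3.14, 3.14, 3.14].

## Interface

Orientations are given as a rotation vector (axis times angle).
In Python, from station import arm, eoat, kinematics, status, camera, camera_model, order gives the robot as it stands. Calls block until the motion is done:
- arm.move_ptp(position, orientation): joint-space move of the TCP to a pose.
- arm.movel(position, rotation=None, max_speed=0.15, guard=None): straight line of the TCP; rotation=None keeps the orientation; max_speed is the mean speed in m/s. With guard (N) it stops when the force on the tool has changed by that much, and returns True; else False.
- arm.set_joints(angles): joint-space move.
- eoat.move_gripper(opening, grasp_force=None): finger opening in m; grasp_force is the grip in N (None keeps the last); returns when the fingers have stopped.
- arm.sleep(seconds).
- kinematics.ik(position, orientation): joint angles nearest the present ones, or None.
- status.get_state(): the state.
- camera(name): name is "side" or "top"; returns (picture, depth): 400x640x3 uint8, blue, green, red; 400x640 float32, m along the optical axis (not along the pixel's ray), 0 where there is no reading.
- camera_model(name): a dict with "fx", "fy", "cx", "cy" (pixels), "origin" and "orientation" of the camera in the world. Camera axes: x right, y up, looking along -z (the intrinsics and any distortion apply to the point x, -y, -z); pixel columns grow to the right and rows downward; lengths in m; the calibration is good to about 2 mm. A picture is of the moment at which its call begins. camera_model takes no time and is no camera call.
A pose or a line that the arm cannot do raises arm.MotionError and nothing moves.
- order.finish_job(): hands the job in; it is judged then, once.
The state is a dict: "clock": time; "qpos": joint angles; "dq": joint speeds; "joint_efforts": joint torques, N m; "tcp_pos": TCP position; "tcp_rot": TCP orientation; "contact_force": force on the tool from outside, world axes, zero at the start; "torque": the same for the moment, N m; "gripper_width": finger opening in m; "grip_force": force on a finger pad.
Only numpy, scipy, OpenCV 4.12 (cv2) and the standard library are available. Lean on these libraries where they do the work, as an engineer would, in place of code of your own. Each camera call takes 0.05 s, during which the arm holds its last target. There are 200 camera calls.

## Working session

There is one attempt and no reset: what is moved stays moved. The work goes in short steps, each a Python script; the robot and the scene stay as the last script left them, time stands still between calls to the robot, and variables do not carry over. Pictures are saved under pics/ and viewed, at most 10 in all, crops included, and the job is handed in when it is done.

```bash
mkdir -p pics
cat > h.py <<'E'
import numpy as np, cv2
from scipy.spatial.transform import Rotation as R
from station import arm, eoat, kinematics, status, camera, camera_model, order
def cloud(name,d):
    m=camera_model(name); v,u=np.mgrid[0:400,0:640]
    o=np.array(m["orientation"]); 
    Rm=R.from_rotvec(o).as_matrix() if o.shape==(3,) else (o if o.shape==(3,3) else R.from_quat(o).as_matrix())
    p=np.stack([(u-m["cx"])/m["fx"]*d,-(v-m["cy"])/m["fy"]*d,-d],-1)
    P=p@Rm.T+np.array(m["origin"]); P[d<=0]=np.nan
    return P
E
python3 - <<'E'
from h import *
for n in ("top","side"):
    im,d=camera(n); cv2.imwrite(f"pics/{n}0.png",im); np.save(f"{n}0.npy",d); print(camera_model(n))
print(status.get_state())
E
```

```text
{'fx': 421.3573440265706, 'fy': 421.3573440265706, 'cx': 314.29816476320485, 'cy': 200.23797502491755, 'origin': array([ 0.38586524, -0.10674626,  1.33236176]), 'orientation': array([ 0.13725071, -0.15260221, -1.59210139])}
{'fx': 430.4506916449523, 'fy': 430.4506916449523, 'cx': 320.4065947299213, 'cy': 200.92610715892656, 'origin': array([0.45934042, 0.58132252, 0.74689948]), 'orientation': array([ 0.10896937, -1.23604279, -2.68939507])}
{'clock': 0.1, 'qpos': array([-1.42138520e+00,  1.31080280e-01,  1.48914522e+00, -3.78106135e-07,
        1.52300280e+00, -8.53800239e-02]), 'dq': array([ 0.00077628, -0.00199761, -0.00161401, -0.0002242 , -0.00108269,
        0.00075244]), 'joint_efforts': array([ 2.13800849e-03, -5.61349046e+01, -4.93091011e+01,  7.72942998e-02,
        2.93271546e-02, -6.98552981e-05]), 'tcp_pos': array([ 0.13954199, -0.58303037,  0.21770937]), 'tcp_rot': array([-3.11834568e+00, -3.67771083e-01,  8.27920834e-05]), 'contact_force': array([ 0.02137326,  0.69087648, -0.35707868]), 'torque': array([ 0.06919157,  0.02123094, -0.01613185]), 'grip_force': 0.0, 'gripper_width': 0.09301967758816648}
```

View pics/top0.png

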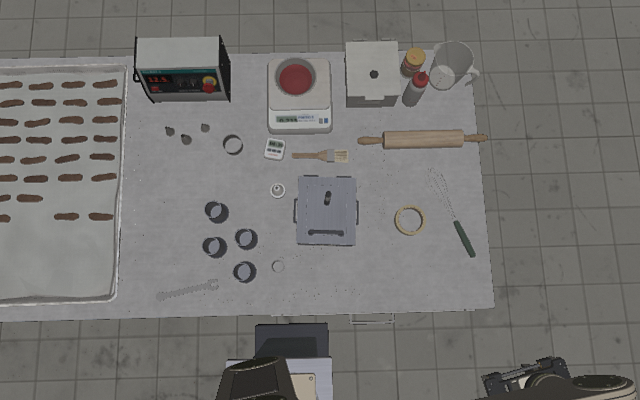

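View pics/side0.png

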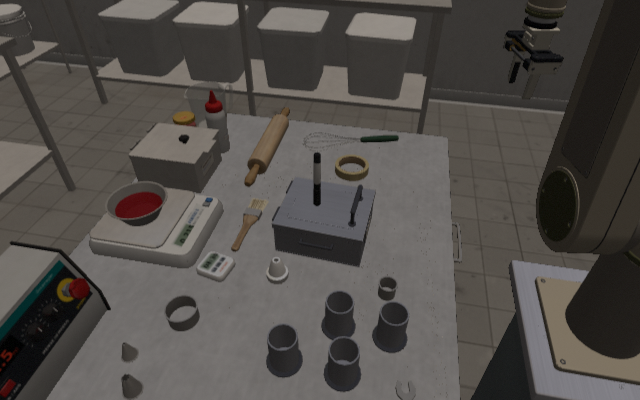

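The top view shows the bin at about (326,210), its handle at (326,232) and the marker at (327,197). There are four cups, at (216,211), (214,246), (246,238) and (244,271). The side view shows the marker standing upright behind the handle.

Run:
```python
from h import *
Pt=cloud("top",np.load("top0.npy")); Ps=cloud("side",np.load("side0.npy"))
v,u=np.mgrid[0:400,0:640]
def box(P,z0,z1,c=None,r=None):
    m=(P[...,2]>z0)&(P[...,2]<z1)
    if c is not None: m&=np.hypot(P[...,0]-c[0],P[...,1]-c[1])<r
    return P[m]
print("table z",np.nanmedian(Pt[150:300,400:480,2]) , np.nanmedian(Ps[280:330,230:260,2]))
for px in [(216,211),(214,246),(246,238),(244,271)]:
    c=Pt[px[1],px[0]]; 
    for n,P in(("top",Pt),("side",Ps)):
        q=box(P,.07,.088,c,.055)[:,:2]
        if len(q)<8: print(n,len(q)); continue
        (cc,rr)=cv2.minEnclosingCircle(q.astype(np.float32)); print(px,n,len(q),cc,rr,np.hypot(*cc), q.min(0),q.max(0))
c=Pt[210,326]
q=box(Pt,.083,.097,c,.16).astype(np.float32)
print("lid",len(q),cv2.minAreaRect(q[:,:2]))
for n,P in(("top",Pt),("side",Ps)):
    q=box(P,.112,.135,c,.15); q=q[:,:2]; print("handle/marker",n,len(q))
    q=box(P,.15,.24,c,.15); print("marker",n,len(q),q.mean(0) if len(q) else'',q.min(0) if len(q) else '',q.max(0) if len(q) else '')
    q=box(P,.112,.135,c,.15); q=q[q[:,0]<c[0]]; print("handle",n,len(q),q.mean(0),q.min(0),q.max(0), cv2.minAreaRect(q[:,:2].astype(np.float32)))
```

```text
table z -0.0009031600928963712 0.0012123675009449997
(216, 211) top 73 (0.5994918942451477, 0.18557608127593994) 0.02740451879799366 0.6275579759730328 [0.57314501 0.1588184 ] [0.62531796 0.21199834]
(216, 211) side 332 (0.5995336771011353, 0.18698303401470184) 0.02779637835919857 0.6280153541019132 [0.57230234 0.16014884] [0.62599719 0.21376872]
(214, 246) top 71 (0.48998919129371643, 0.18937036395072937) 0.02718489244580269 0.5253099488183162 [0.46521375 0.16352782] [0.51624823 0.21496184]
(214, 246) side 333 (0.48973995447158813, 0.19090160727500916) 0.027473267167806625 0.5256316644438528 [0.46327926 0.16434183] [0.51603769 0.2180311 ]
(246, 238) top 70 (0.5138896703720093, 0.09342113882303238) 0.027010515332221985 0.5223122653107475 [0.48705189 0.06673287] [0.54044248 0.12019724]
(246, 238) side 305 (0.5133463740348816, 0.09479288011789322) 0.027891067788004875 0.5220250854660203 [0.48656255 0.0678735 ] [0.53992163 0.1225441 ]
(244, 271) top 66 (0.4123951196670532, 0.09792912006378174) 0.026919137686491013 0.4238630053232645 [0.38731078 0.07173272] [0.43716867 0.12449723]
(244, 271) side 309 (0.41133826971054077, 0.09980253130197525) 0.027711516246199608 0.42327262772679186 [0.38524181 0.07309423] [0.43791512 0.12711838]Traceback (most recent call last):
  File "<stdin>", line 17, in <module>
cv2.error: OpenCV(4.12.0) /io/opencv/modules/imgproc/src/convhull.cpp:143: error: (-215:Assertion failed) total >= 0 && (depth == CV_32F || depth == CV_32S) in function 'convexHull'
```

Run:
```python
from h import *
Pt=cloud("top",np.load("top0.npy")); Ps=cloud("side",np.load("side0.npy"))
def box(P,z0,z1,c,r):
    m=(P[...,2]>z0)&(P[...,2]<z1)&(np.hypot(P[...,0]-c[0],P[...,1]-c[1])<r)
    return P[m]
rect=lambda q: cv2.minAreaRect(np.ascontiguousarray(q[:,:2],dtype=np.float32))
c=Pt[210,326]; print("c",c)
for n,P in(("top",Pt),("side",Ps)):
    q=box(P,.083,.096,c,.15); print(n,"lid",len(q),rect(q))
    q=box(P,.15,.24,c,.12); print("marker",len(q),q.mean(0),q.min(0),q.max(0),rect(q))
    q=box(P,.118,.136,c,.12); q=q[q[:,0]<c[0]-.02]; print("handle",len(q),q.mean(0),q.min(0),q.max(0),rect(q))
```

```text
c [ 0.58658712 -0.15624612  0.08786221]
top lid 3721 ((0.5896881818771362, -0.15727122128009796), (0.17601127922534943, 0.2092590183019638), 86.63423156738281)
marker 57 [ 0.60561499 -0.15719977  0.20688155] [ 0.60058668 -0.16561643  0.15287905] [ 0.61619127 -0.15000935  0.23183919] ((0.6078177094459534, -0.15794581174850464), (0.015100903809070587, 0.01438463106751442), 49.56774139404297)
handle 133 [ 0.51709197 -0.15165565  0.12819956] [ 0.50937792 -0.20190375  0.12168602] [ 0.52391833 -0.10385872  0.1343149 ] ((0.5174799561500549, -0.15275143086910248), (0.09800446033477783, 0.010966825298964977), 86.50088500976562)
side lid 4373 ((0.5888602137565613, -0.15647244453430176), (0.18164017796516418, 0.20957228541374207), 86.57191467285156)
marker 238 [ 0.60636241 -0.15202755  0.19557368] [ 0.59963968 -0.1616666   0.15035993] [ 0.61596444 -0.1476411   0.23361266] ((0.6073200702667236, -0.1538320630788803), (0.015412143431603909, 0.013232753612101078), 15.964856147766113)
handle 155 [ 0.51622535 -0.14448344  0.13047624] [ 0.50859642 -0.20024647  0.11916449] [ 0.524463   -0.10081164  0.1349977 ] ((0.5165748000144958, -0.15058496594429016), (0.09999769181013107, 0.011157242581248283), 86.11209106445312)
```

Bin centre is about (0.589,-0.157) with yaw -3.5°. The handle is at about (0.518,-0.153), the marker at (0.6075,-0.157) and the farthest cup at (0.5995,0.1865). Heights and sizes agree with the given ones, so I'll grasp the marker.

Run:
```python
from h import *
D=[np.pi,0,0]
# plan feasibility for lid too
yaw=np.radians(-3.5); ax=np.array([np.cos(yaw),np.sin(yaw),0]); ay=np.array([-np.sin(yaw),np.cos(yaw),0])
H=np.array([.589,-.157,.085])+.1*ax
for flip in (1,-1):
  for t0 in (10,20,25):
    out=[]
    for th in (0,20,45):
        a=np.radians(th); h=H+ax*(-.17*np.cos(a)+.041*np.sin(a))+np.array([0,0,.17*np.sin(a)+.041*np.cos(a)])
        t=np.radians(t0-th); z=ax*np.sin(t)+np.array([0,0,-np.cos(t)])
        x=flip*ay; y=np.cross(z,x); rv=R.from_matrix(np.stack([x,y,z],1)).as_rotvec()
        q=kinematics.ik(h+z*.019,rv); out.append(None if q is None else np.round(q,2))
    print(flip,t0,out)
arm.move_ptp([.6075,-.157,.30],D)
arm.movel([.6075,-.157,.183],D,max_speed=.12,guard=8)
eoat.move_gripper(0.0,15)
s=status.get_state(); print(s["gripper_width"],s["grip_force"],s["clock"],s["tcp_pos"],s["qpos"])
if .012<s["gripper_width"]<.022:
    arm.movel([.6075,-.157,.265],D)
    arm.movel([.5995,.1865,.265],D,max_speed=.2)
    s=status.get_state(); print(s["gripper_width"],s["clock"],s["tcp_pos"])
for n in("side","top"):
    im,d=camera(n); cv2.imwrite(f"pics/{n}1.png",im); np.save(f"{n}1.npy",d)
P=cloud("side",d*0+np.load("side1.npy"))
m=(np.hypot(P[...,0]-.5995,P[...,1]-.1865)<.04)&(P[...,2]>.10)&(P[...,2]<.24)
q=P[m]
for z in np.arange(.15,.24,.015):
    w=q[(q[:,2]>=z)&(q[:,2]<z+.015)]
    if len(w): print(round(z,3),len(w),w.min(0).round(4),w.max(0).round(4))
```

```text
1 10 [array([-0.42, -0.11,  1.95,  0.07,  1.14, -0.38]), array([-0.34,  0.23,  1.49, -0.05,  1.59, -0.27]), array([-0.27,  0.8 ,  0.75, -0.15,  2.19, -0.26])]
1 20 [array([-0.47, -0.26,  2.11,  0.17,  0.98, -0.48]), array([-0.37,  0.07,  1.66, -0.  ,  1.42, -0.31]), array([-0.29,  0.61,  0.96, -0.1 ,  2.  , -0.25])]
1 25 [array([-0.5 , -0.34,  2.19,  0.23,  0.9 , -0.55]), array([-0.38, -0.01,  1.74,  0.03,  1.33, -0.33]), array([-0.29,  0.52,  1.06, -0.08,  1.9 , -0.25])]
-1 10 [None, None, None]
-1 20 [None, None, None]
-1 25 [array([-0.5 , -0.34,  2.19,  0.23,  0.9 ,  2.59]), None, None]
0.016948147221495197 14.999865889549255 4.6583 [ 0.6074906  -0.15698247  0.18297144] [-3.34564453e-01  2.21647132e-01  1.45135744e+00 -1.07908423e-05
  1.46862754e+00  1.23622199e+00]
0.016792469653478824 7.225 [0.59967417 0.18557538 0.26501293]
0.165 17 [0.5914 0.1822 0.1725] [0.6068 0.193  0.1797]
0.18 60 [0.5918 0.1854 0.1802] [0.6061 0.1937 0.1941]
0.195 66 [0.5917 0.1827 0.1951] [0.6072 0.1932 0.2098]
0.21 70 [0.5917 0.183  0.21  ] [0.6082 0.1939 0.2248]
0.225 63 [0.5923 0.1832 0.2251] [0.6073 0.1924 0.2399]
```

View pics/side1.png

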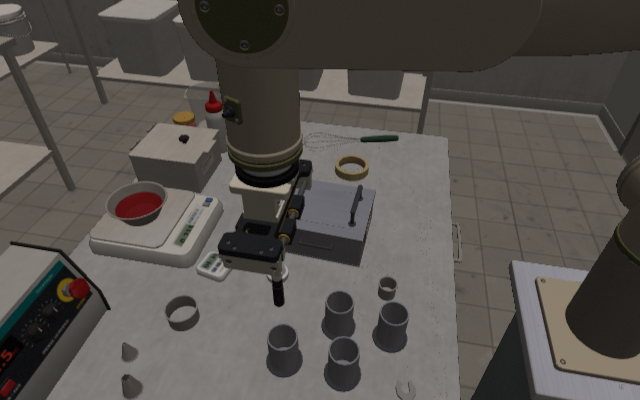

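The marker hangs upright at (278,290), on the cup's axis in both x and y. I'll lower it and let go.

Run:
```python
from h import *
D=[np.pi,0,0]
g=arm.movel([.5995,.187,.12],D,max_speed=.12,guard=8); print("hit",g,status.get_state()["tcp_pos"])
if not g:
    g=arm.movel([.5995,.187,.0985],D,max_speed=.05,guard=4); print("hit",g,status.get_state()["tcp_pos"])
    eoat.move_gripper(0.06,15); arm.sleep(.3)
    arm.movel([.5995,.187,.25],D,max_speed=.15)
im,d=camera("side"); cv2.imwrite("pics/side2.png",im); P=cloud("side",d)
print(status.get_state()["clock"],status.get_state()["grip_force"])
m=(np.hypot(P[...,0]-.5995,P[...,1]-.1865)<.045)&(P[...,2]>.09)&(P[...,2]<.17); q=P[m]
print(len(q),q.mean(0),q.min(0),q.max(0))
cv2.imwrite("pics/side2.png",cv2.resize(im[200:400,180:440],None,fx=2.5,fy=2.5))
```

```text
hit False [0.60028021 0.18716009 0.12121896]
hit True [0.59905054 0.18690249 0.09763966]
11.5167 0.0
238 [0.5982156  0.19004385 0.12511665] [0.5912505  0.1780533  0.09060619] [0.6074872  0.1948552  0.14987691]
```

View pics/side2.png

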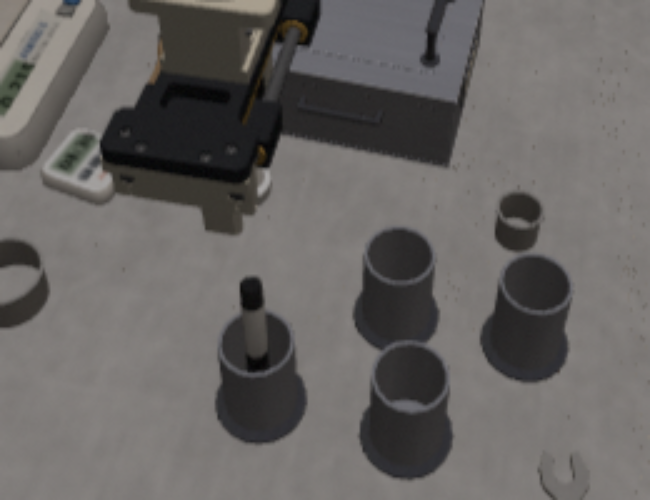

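The marker stands upright in the cup (crop pixel 252,320), let go. Next is the lid handle.

```bash
cat >> h.py <<'E'
yaw=np.radians(-3.5); ax=np.array([np.cos(yaw),np.sin(yaw),0]); ay=np.array([-np.sin(yaw),np.cos(yaw),0]); ez=np.array([0,0,1.])
H0=np.array([.518,-.153,.126]); HG=H0+.17*ax-.041*ez
def pose(th,t0=20,past=.015):
    a=np.radians(th); h=HG+ax*(-.17*np.cos(a)+.041*np.sin(a))+ez*(.17*np.sin(a)+.041*np.cos(a))
    t=np.radians(t0-th); z=ax*np.sin(t)-ez*np.cos(t)
    return h+z*past, R.from_matrix(np.stack([ay,np.cross(z,ay),z],1)).as_rotvec(), z
E
python3 - <<'E'
from h import *
p,rv,z=pose(0)
arm.move_ptp(p-z*.09,rv); eoat.move_gripper(.04)
g=arm.movel(p,rv,max_speed=.08,guard=8)
s=status.get_state(); print(g,p,s["tcp_pos"],s["contact_force"],s["clock"])
im,d=camera("side"); cv2.imwrite("pics/side3.png",cv2.resize(im[120:300,220:440],None,fx=3,fy=3))
E
```

```text
False [ 0.52312073 -0.1533132   0.11190461] [ 0.52348087 -0.15352369  0.11264765] [ 0.06496065  0.00022514 -0.1609008 ] 15.3167
```

View pics/side3.png

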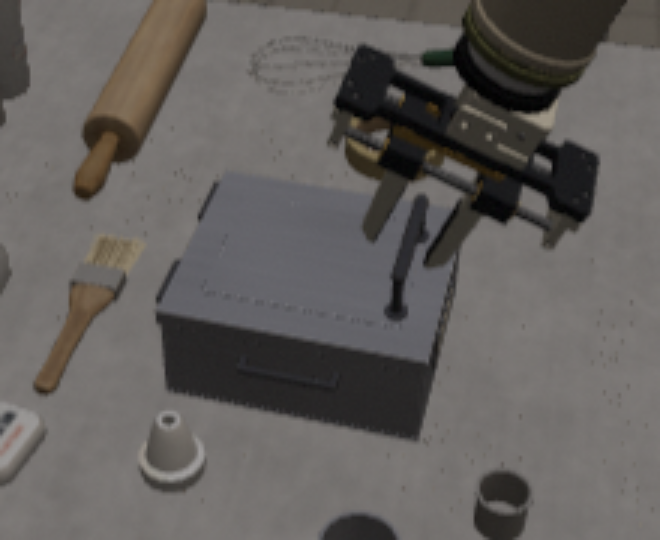

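The fingers, at crop pixels (380,210) and (450,235), straddle the bar at (410,235). I'll close and lift in arc steps, watching the forces.

Run:
```python
from h import *
eoat.move_gripper(0,40); s=status.get_state(); print(s["gripper_width"],s["grip_force"],s["contact_force"],s["clock"])
if s["gripper_width"]>.007:
    for th in range(5,46,5):
        p,rv,z=pose(th)
        g=arm.movel(p,rv,max_speed=.05,guard=50)
        s=status.get_state(); print(th,g,s["contact_force"].round(1),round(s["gripper_width"],4),round(s["grip_force"],1),round(s["clock"],2))
        if g or s["gripper_width"]<.007: break
    arm.sleep(.3)
im,d=camera("side"); P=cloud("side",d); cv2.imwrite("pics/side4.png",im)
```

```text
0.009785481256715972 40.001229643821716 [-9.00316604  0.58327483  5.46596863] 15.975
5 False [-8.3 -0.7  0.2] 0.0097 40.0 16.42
10 False [-9.  -0.2  1.5] 0.0096 40.0 16.86
15 False [-10.2   0.4   2.6] 0.0096 40.0 17.3
20 False [-10.3   1.1   4.1] 0.0096 40.0 17.74
25 False [-9.9  2.8  6. ] 0.0096 40.0 18.18
30 False [-9.3  2.   6.1] 0.0095 40.0 18.62
35 False [-8.4  1.5  7.1] 0.01 40.0 19.07
40 False [-7.1  2.6  6.6] 0.0097 40.0 19.51
45 False [-6.4  2.1  7.2] 0.0095 40.0 19.95
```

View pics/side4.png

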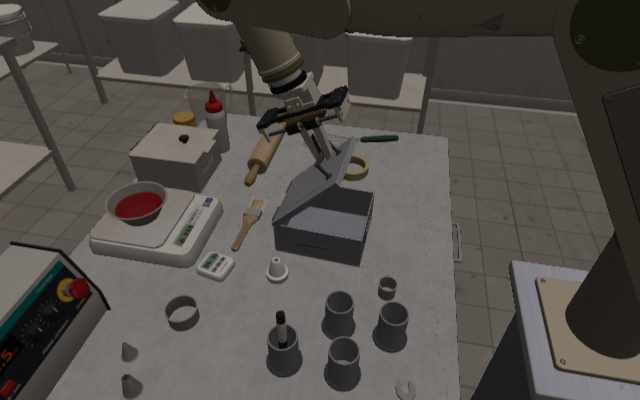

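The lid, from (277,218) to (350,142), is held open and the marker still stands in the cup at (282,328). I'll check the lid angle with a plane fit, then hand in.

Run:
```python
from h import *
im,d=camera("side"); P=cloud("side",d)
mask=np.zeros((400,640),np.uint8); cv2.fillPoly(mask,[np.array([(290,200),(312,168),(325,172),(325,178),(305,202)])],1)
q=P[(mask>0)&np.isfinite(P[...,2])]; n=np.linalg.svd(q-np.median(q,0))[2][2] if len(q)<3000 else None
n*=np.sign(n[2]); a=np.degrees(np.arccos(n[2])); s=status.get_state()
print(len(q),n,a,s["clock"],np.abs(s["dq"]).max(),s["grip_force"])
if 40<a<50: print(order.finish_job())
```

```text
598 [ 0.73637097 -0.03537167  0.67565275] 47.49513959284322 20.35 0.00263664979543259 40.000149607658386
the job is handed in; nothing more can be done
None
```

The job is handed in: the marker stands in the farthest cup, put there and let go of before the lid moved, and the gripper is holding the lid still by its bar handle at about 47° by camera measurement, inside the 7° tolerance; the clock read about 20 s and I saw no bystander disturbed.

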